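Stow the line spools and pack the tackle caddy

ROBOT

A 6-joint arm with a two-finger parallel gripper is mounted at the origin on the work surface. World frame = base frame: x ahead of the robot, y to its left, z up, the work surface at z = 0. Lengths are in m, angles in degrees, forces in N, time in s.
With the tool pointing down it reaches from about 0.375 to 0.9 m from the base axis. Payload 3.1 kg.
Tool frame: the origin (TCP) lies at the very end of the fingers, on their centre line; the grasp point (between the pads) lies 19 mm behind it; z points along the fingers, y is the line along which they close (so a half turn about z gives the same grasp; the last joint's range is limited). The gripper opens to 87 mm and grips with 3 to 60 N. Pads are 19 mm wide; open, the fingers measure 117 mm over their backs; the gripper's body (75 mm by 190 mm) begins 51 mm behind the grasp point.
Start: joints at [66.95, 30.224, 82.088, -0, 67.689, -10.227], TCP at [0.139, 0.609, 0.223] pointing down, gripper open.
Joint ranges: [-176.69, 176.69], [-43.24, 126.21], [12.49, 139.97], [-82, 262], [0, 151.66], [-163.58, 163.58]. Speed limits (degrees/s): [159.86, 159.86, 180, 180, 180, 180].

INTERFACE

Orientations are given as a 3x3 rotation matrix whose columns are the frame's x, y, z axes.
In Python, from rig import * gives the robot as it stands.
- The arm moves only by the tool jog_arm, never from a script. Its arguments are lists of equal length, an entry for each row: "delta_pos": the shift along the world's x, y, z in cm, a list of three; "turn": the turn about the world's z in degrees; "grip": the closure, from 0 (fully open) to 1 (shut). In form: {"delta_pos": [[x, y, z], ...], "turn": [turn, ...], "grip": [grip, ...]}. A call has 1 to 12 rows; each row is the pose to reach, as a shift and turn from the pose commanded when the call began; what a row does not reach only later rows make up. A row lasts 1/8 s, in which the tool goes at most 62.5 mm and 10.7 degrees, less where a joint would pass 70% of its speed; a pose out of reach is approached as far as the arm can. A call with a gripper value outside its range is refused whole. The fingers move at their own pace and stop on an object; the grip force is fixed at half the most. Time passes only in rows, so rows that repeat a pose let the fingers close. It gives the time, the measured TCP pose, the force, the opening and the grip force at its end, in the units of the state.
- read_state(): the state, without advancing time (a new reading comes with each control period).
- capture(name): name is "side" or "top" or "wrist"; returns a dict with "color" (400x640x3 uint8, blue, green, red), "fovy" (degrees; the focal length in pixels is half the picture's height over the tangent of half this angle, whatever the lens; pixels are square), "cx", "cy" (the principal point, pixels), "k1" (the pictures are not rectified: a ray, as slopes to the right and down, at radius r is drawn at 1 + k1 r^2 times it, then the intrinsics apply), "camera_from_world" (4x4, takes a point from world to camera coordinates). Camera axes: x right, y up, looking along -z (the intrinsics and any distortion apply to the point x, -y, -z); pixel columns grow to the right and rows downward; lengths in m; the calibration is good to about 2 mm. A picture is of the moment at which its call begins. There is no depth.
- hand_in(): hands the job in; it is judged then, once.
The state is a dict: "time_s": time; "joint_positions": joint angles; "qvel": joint speeds; "tau": joint torques, N m; "position": TCP position; "tcp_rot": TCP orientation; "force": force on the tool from outside, world axes, zero at the start; "moment": the same for the moment, N m; "opening": opening from 0.0 (shut) to 1.0 (fully open); "grasp_force": force on a finger pad.
Only numpy, scipy, OpenCV 4.12 (cv2) and the standard library are available. Lean on these libraries where they do the work, as an engineer would, in place of code of your own. Each camera call takes 0.05 s, during which the arm holds its last target. There are 200 camera calls.

TASK

Clear the bench for the next trip: hang every line spool on the rack, one to a peg and slid right down its slanted peg, including the spool left lying in the tackle caddy. Pack the two bait jars, the lure case and the sinker tin into the caddy, all standing upright side by side on its floor. Leave the reel, the mug, the lure and the pliers where they are.

Things in the scene. Friction and masses are not known exactly. Their poses are not given: they have to be found in the camera images.
- spool_a: spool of fishing line, grey flanges, pale line: 62 mm across the flanges, 40 mm from face to face, 26 mm bore right through, about 0.15 kg; origin at its centre (half of 40 mm above what it lies on), z along the bore; starts lying flat on the worktop; sometimes absent
- spool_b: spool of fishing line, grey flanges, pale line: 58 mm across the flanges, 38 mm from face to face, 26 mm bore right through, about 0.15 kg; origin at its centre (half of 38 mm above what it lies on), z along the bore; starts lying flat on the worktop; sometimes absent
- spool_c: spool of fishing line, grey flanges, pale line: 62 mm across the flanges, 44 mm from face to face, 26 mm bore right through, about 0.15 kg; origin at its centre (half of 44 mm above what it lies on), z along the bore; starts flat on the caddy's floor, near its middle: fingers fit along the caddy's length, not across it
- peg0: right-hand one (seen from the robot) of three equal fixed steel pegs: smooth, 12 mm thick, 100 mm long, round end. Origin at its root, on the front face of the rack's board, 100 mm above the worktop; z runs along the peg from root to tip, up and out towards the robot, 50 degrees above the horizontal; y is level, along the board, to the left
- peg1: middle peg, as peg0 and 115 mm to its left. A spool that has slid right down a peg rests with the upper edge of its inner flange on the board, its centre then 44 to 50 mm along the peg from the root and some 6 mm below the axis (held centred on the peg it meets the board at 54 to 60 mm); a second spool on the same peg would not be right down
- peg2: left-hand peg, as peg1 and 115 mm to its left
- rack: spool rack that carries the pegs: upright plywood board 360 mm wide, 170 mm high, 16 mm thick on a foot that runs backwards; fixed. Origin on the worktop at the middle of the board's front face; x points backwards away from the pegs, y along the board to the left
- caddy: tackle caddy: open plywood tray, 82 x 228 x 45 mm high outside, walls and floor 6 mm, inside 70 mm (x) by 216 mm (y); does not move. Origin at the centre of its underside, y along its length, z up. Jars, case and tin fill it in one row along y, in any order, with 14 mm to spare in all, the case and the tin with their shorter side along y
- jar_tall: amber bait jar with black screw lid, upright straight cylinder, 60 mm diameter, 92 mm high, 0.2 kg; origin at the centre of its underside, z up
- jar_short: white bait jar with black screw lid, upright straight cylinder, 56 mm diameter, 84 mm high, 0.2 kg; origin at the centre of its underside, z up
- lure_case: grey hard lure case standing on end, 62 mm (x) by 38 mm (y) by 96 mm high, 0.16 kg; origin at the centre of its underside, z up
- tin: aluminium sinker tin, standing, 58 mm (x) by 48 mm (y) by 86 mm high, 0.35 kg, heavy at the bottom; origin at the centre of its underside, z up
- reel: black graphite baitcasting reel, about 85 x 90 x 60 mm high, loose, not part of the job; origin at the centre of its underside
- mug: red ceramic mug of swivels, 82 mm wide, 92 mm high, handle to +y, loose, not part of the job; origin at the centre of its underside
- lure: yellow silicone lure, 110 mm long (x), 18 mm wide, 20 mm high, loose, not part of the job; origin under its middle
- pliers: stainless pliers, 175 mm long (x), 60 mm wide, 16 mm high, loose, not part of the job; origin under the pivot

How it is judged:
By the outcome, as a careful person would: the job done as asked, in the order asked, and still so for the second after the job is handed in, with the robot touching nothing.
Of spool_a, spool_b only 1 to 2 are there at a start; the rules pass over those that are not, and their reading is None.
At some moment in a run one of spool_a, spool_b, tin may be knocked a few centimetres aside while the robot is not near it.
It also fails if it takes over 210 s, if anything falls off the work surface, if the arm or the gripper's body presses on something with over 40 N, if the wrist force passes 120 N, or if a joint passes its speed limit or range.

## Working session

There is one attempt and no reset: what is moved stays moved. The work goes in short steps, Python scripts to look and compute and a tool call to move; the robot and the scene stay as the last step left them, time stands still between calls to the robot, and variables do not carry over. Pictures are saved under pics/ and viewed, at most 14 in all, crops included, and the job is handed in when it is done.

Besides the shell and the picture viewer there is one more tool, called after ">>>" as name(argument=value, ...), one argument or row to a line, values as JSON. jog_arm: Moves the arm, as the interface text tells. Its arguments: {"type":"object","properties":{"delta_pos":{"type":"array"},"turn":{"type":"array"},"grip":{"type":"array"}},"required":["delta_pos","turn","grip"]}

```bash
ls; mkdir -p pics
python3 - <<'E'
from rig import *
import cv2,pickle
d={}
for n in("side","top","wrist"):
    c=capture(n); d[n]=c; cv2.imwrite(f"pics/{n}0.png",c["color"]); print(n,c["fovy"],c["cx"],c["cy"],c["k1"]);print(c["camera_from_world"])
pickle.dump(d,open("c0.pkl","wb"))
print(read_state())
E
```

```text
pics
side 51.215588897661334 322.15750839555 197.40750921661706 0.03580949905433005
[[-0.90505881 -0.42528142 -0.00206436  0.5017102 ]
 [ 0.31593197 -0.6755814   0.66616572 -0.2556573 ]
 [-0.28470255  0.60226696  0.74580089 -1.00611355]
 [ 0.          0.          0.          1.        ]]
top 55.43041499113164 321.19055336223096 199.90526747490375 -0.07346508104085753
[[ 0.0134047  -0.99979191  0.01537665 -0.0396607 ]
 [ 0.98808005  0.01560307  0.15314817 -0.56036024]
 [-0.15335623  0.01314046  0.9880836  -1.01416586]
 [ 0.          0.          0.          1.        ]]
wrist 67.62617156825523 323.33648398275733 198.10577335997755 -0.05687233915317568
[[ 0.22194816  0.97505562 -0.00235411 -0.62281731]
 [-0.94001496  0.2133293  -0.26620008  0.03210853]
 [-0.25905768  0.06129551  0.96391492 -0.391341  ]
 [ 0.          0.          0.          1.        ]]
{'time_s': 0.15, 'joint_positions': array([ 6.69502530e+01,  3.02660516e+01,  8.21387127e+01,  3.53781307e-04,
        6.76867768e+01, -1.02279146e+01]), 'qvel': array([ 0.00356395, -0.13261879, -0.24078512, -0.04794927,  0.03648731,
        0.08268063]), 'tau': array([ 4.99676407e-04, -4.40428412e+01, -1.76842940e+01,  6.33779936e-02,
        5.51623001e-02, -8.82750760e-05]), 'position': array([0.13846191, 0.60891747, 0.22180819]), 'tcp_rot': array([[-9.75064250e-01,  2.21921855e-01, -6.30801869e-04],
       [ 2.21922563e-01,  9.75063188e-01, -1.46790630e-03],
       [ 2.89311194e-04, -1.57129212e-03, -9.99998724e-01]]), 'force': array([-0.18076722, -0.23827929,  0.29284043]), 'moment': array([-0.04236032, -0.00929216,  0.00633951]), 'grasp_force': 0.0, 'opening': 0.9986308389477383}
```

View pics/top0.png

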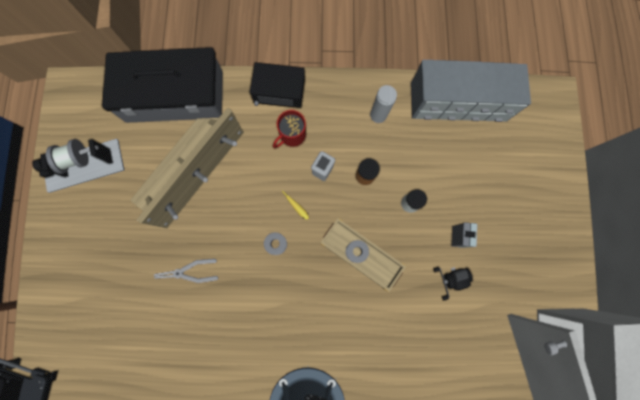

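View pics/side0.png

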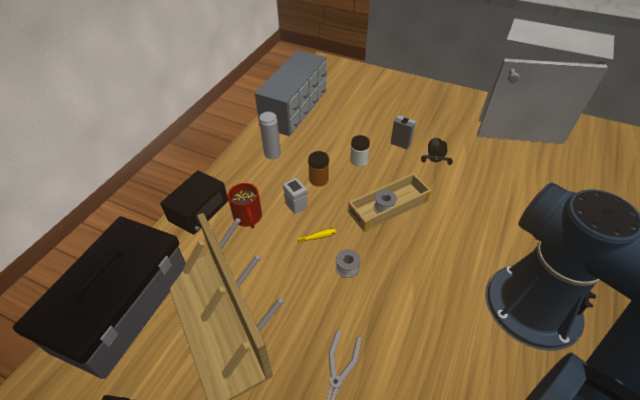

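Top view: table spool at (275,243), spool in caddy (357,251), tin (322,165), amber jar (367,171), white jar (414,200), case (464,234), rack pegs near (228,141), (200,176), (171,211). Side view confirms only one spool is on the worktop.

```bash
cat > h.py <<'E'
import numpy as np, cv2, pickle
from scipy.optimize import least_squares
def K(c):
    f=200/np.tan(np.radians(c["fovy"]/2)); return np.array([[f,0,c["cx"]],[0,f,c["cy"]],[0,0,1]]),np.array([c["k1"],0,0,0,0.])
F=np.diag([1,-1,-1.])
def proj(c,P):
    k,d=K(c); M=np.array(c["camera_from_world"]); R=F@M[:3,:3]; t=F@M[:3,3]
    return cv2.projectPoints(np.atleast_2d(np.array(P,float)),cv2.Rodrigues(R)[0],t,k,d)[0][:,0]
def ray(c,uv):
    k,d=K(c); M=np.array(c["camera_from_world"]); s=cv2.undistortPoints(np.array([[uv]],float),k,d)[0,0]
    v=M[:3,:3].T@F@np.array([s[0],s[1],1]); return -M[:3,:3].T@M[:3,3],v/np.linalg.norm(v)
def atz(c,uv,z):
    o,v=ray(c,uv); return (o+v*(z-o[2])/v[2]).round(4)
def tri(obs):
    A=0;b=0
    for c,uv in obs:
        o,v=ray(c,uv); P=np.eye(3)-np.outer(v,v); A=A+P; b=b+P@o
    return np.linalg.solve(A,b).round(4)
def crop(img,x0,y0,x1,y1,s,name):
    cv2.imwrite(name,cv2.resize(img[y0:y1,x0:x1],None,fx=s,fy=s,interpolation=cv2.INTER_CUBIC))
E
python3 - <<'E'
from h import *
d=pickle.load(open("c0.pkl","rb"))
t,s=d["top"],d["side"]
crop(t["color"],130,90,490,310,2.2,"pics/tc.png"); crop(s["color"],160,100,460,340,2.5,"pics/sc.png")
for n,uv,z in [("spool",(275,243),.04),("spc",(357,251),.05),("tin",(322,165),.086),("jt",(368,170),.092),("js",(415,199),.084),("case",(464,234),.096),("mug",(292,125),.09),("reel",(457,279),.05)]: print(n,atz(t,uv,z))
E
```

```text
spool [0.44   0.0934 0.04  ]
spc [ 0.4211 -0.1305  0.05  ]
tin [ 0.6499 -0.0318  0.086 ]
jt [ 0.6368 -0.1557  0.092 ]
js [ 0.561  -0.2836  0.084 ]
case [ 0.4674 -0.41    0.096 ]
mug [0.7604 0.052  0.09  ]
reel [ 0.3478 -0.4042  0.05  ]
```

View pics/tc.png

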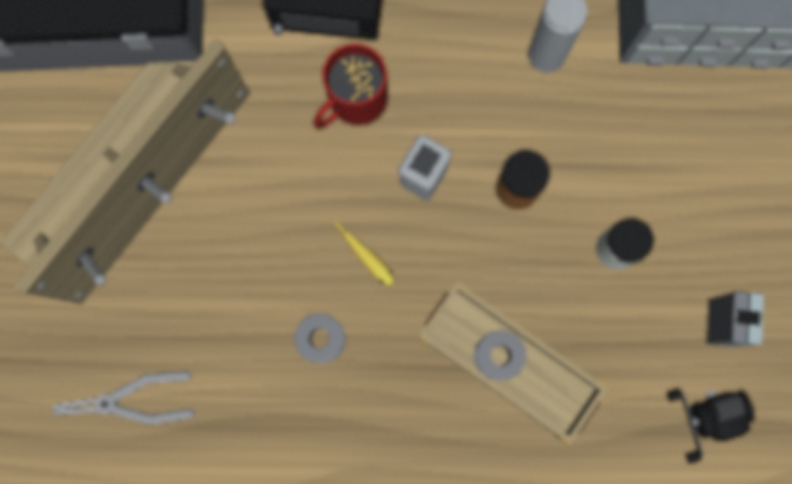

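View pics/sc.png

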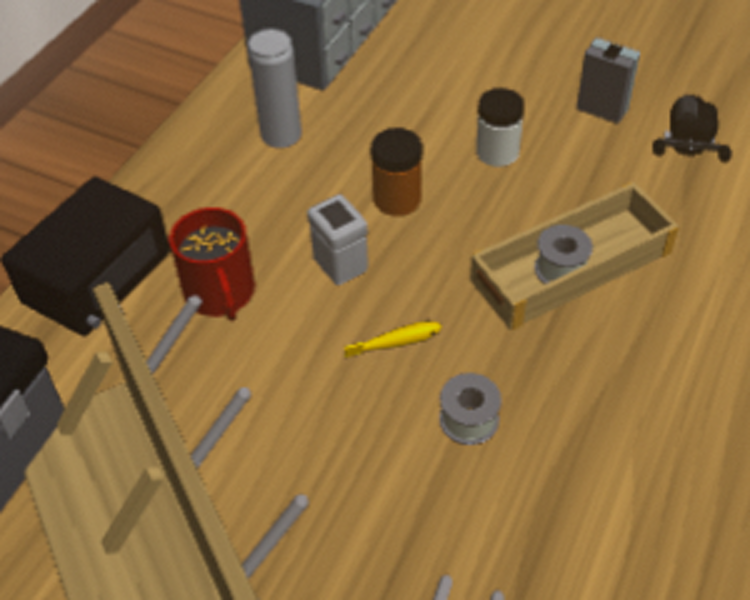

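Top crop: peg tips (231,118),(167,197),(100,280); caddy rim corners (458,285),(421,333),(602,389),(568,441). Side crop: peg tips (195,302),(244,395),(302,500). Now fit the rack and caddy.

```bash
cat >> h.py <<'E'
def fit(model,obs,p0):  # obs: (cam,[uv]) matching model(p)[i]
    r=least_squares(lambda p:np.concatenate([(proj(c,model(p,i))-uv).ravel() for i,(c,uv) in enumerate(obs)]),p0,loss="soft_l1")
    return r.x,np.abs(r.fun).round(1)
def Rz(a): return np.array([[np.cos(a),-np.sin(a),0],[np.sin(a),np.cos(a),0],[0,0,1.]])
E
python3 - <<'E'
from h import *
d=pickle.load(open("c0.pkl","rb")); t,s=d["top"],d["side"]
T=lambda *p:np.array(p)/2.2+[130,90]
S=lambda *p:np.array(p)/2.5+[160,100]
a=np.radians(50)
tips=np.array([[-.1*np.cos(a),y,.1+.1*np.sin(a)] for y in(-.115,0,.115)])
m=lambda p,i:tips@Rz(p[2]).T+[p[0],p[1],0]
p,r=fit(m,[(t,T([231,118],[167,197],[100,280])),(s,S([195,302],[244,395],[302,500]))],[.6,.3,.8])
print("rack",p[:2].round(4),np.degrees(p[2]),r); print((m(p,0)).round(4))
for k in range(3): print("tip tri",tri([(t,T([231,118],[167,197],[100,280])[k]),(s,S([195,302],[244,395],[302,500])[k])]))
c=np.array([[x,y,.045] for x,y in((.041,.114),(-.041,.114),(.041,-.114),(-.041,-.114))])
m=lambda p,i:c@Rz(p[2]).T+[p[0],p[1],0]
uv=T([458,285],[421,333],[602,389],[568,441])
p,r=fit(m,[(t,uv)],[.42,-.13,.5]); print("caddy",p[:2].round(4),np.degrees(p[2]),r)
p,r=fit(m,[(t,uv),(s,S([474,265],[516,321],[632,189],[675,232])[[1,0,3,2]][[1,0,3,2]])],[.42,-.13,.5]); print("caddy2",p[:2].round(4),np.degrees(p[2]),r)
for n,uv,z in [("spool",(320,338),.04),("spc",(500,355),.05),("tin",(430,158),.086),("jt",(525,174),.092),("js",(631,240),.084),("case",(747,319),.096)]: print(n,atz(t,T(uv)[0] if T(uv).ndim>1 else T(uv),z))
E
```

```text
rack [0.6227 0.3075] 54.06680935022646 [0.6 0.1 0.9 0.5 0.3 0.1 0.1 1.2 0.1 1.3 0.1 0.1]
[[0.6781 0.188  0.1766]
 [0.585  0.2555 0.1766]
 [0.4919 0.323  0.1766]]
tip tri [0.6796 0.1875 0.1712]
tip tri [0.587  0.2552 0.1701]
tip tri [0.4921 0.3227 0.1755]
caddy [ 0.4128 -0.1471] -35.55720041691118 [0.3 2.1 1.1 0.1 1.8 0.  0.1 1.1]
caddy2 [ 0.4091 -0.142 ] -33.700904196191665 [3.3 0.  3.3 2.8 0.4 0.1 0.5 1.6 1.2 2.  0.9 4.4 0.  1.8 1.3 1.5]
spool [0.4382 0.0921 0.04  ]
spc [ 0.4201 -0.1312  0.05  ]
tin [ 0.6589 -0.0411  0.086 ]
jt [ 0.6393 -0.1575  0.092 ]
js [ 0.5609 -0.2886  0.084 ]
case [ 0.4649 -0.425   0.096 ]
```

>>> jog_arm(
  delta_pos=[
    [30,-51.5,0],
    [30,-51.5,0],
    [30,-51.5,0],
    [30,-51.5,0],
    [30,-51.5,0],
    [30,-51.5,0],
    [30,-51.5,0],
    [30,-51.5,0],
    [30,-51.5,0],
    [30,-51.5,0],
    [30,-51.5,0],
    [30,-51.5,0],
  ],
  turn=[-113,-113,-113,-113,-113,-113,-113,-113,-113,-113,-113,-113],
  grip=[0,0,0,0,0,0,0,0,0,0,0,0],
)

```text
time_s: 1.65
position: [0.4386, 0.0939, 0.2223]
tcp_rot: [[0.585, 0.811, -0.001], [0.811, -0.585, 0.0], [-0.0, -0.001, -1.0]]
force: [-1.0, 0.0, -0.1]
opening: 0.999
grasp_force: 0.0
```

Run:
```python
from rig import *
from h import *
s=read_state(); print(s["position"],s["tcp_rot"].round(3),s["joint_positions"].round(1))
c=capture("wrist"); M=c["camera_from_world"]; print("cam",-M[:3,:3].T@M[:3,3],"look",-M[2,:3])
pickle.dump(c,open("w1.pkl","wb")); cv2.imwrite("pics/w1.png",c["color"])
print(proj(c,[[.438,.092,.04],[.492,.323,.172],[.585,.2555,.172],[.42,-.13,.05]]).round())
```

```text
[0.43857749 0.09390251 0.22232646] [[ 0.585  0.811 -0.001]
 [ 0.811 -0.585  0.   ]
 [-0.    -0.001 -1.   ]] [ -2.2  16.7 106.4   0.   56.9  33.6]
cam [0.48124439 0.15225386 0.38490985] look [-0.15807767 -0.21688344 -0.96331356]
[[ 324.  180.]
 [ 176. -121.]
 [ 363. -126.]
 [ 410.  322.]]
```

View pics/w1.png

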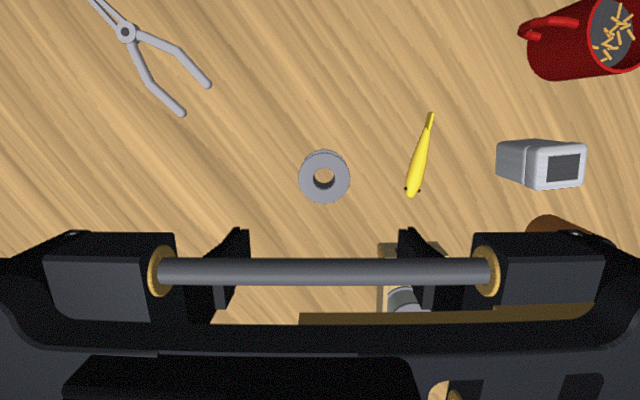

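Wrist view: the spool's top face is centred near (324,177), the lure, tin and pliers lie clear of the fingers.

Run:
```python
from h import *
c=pickle.load(open("w1.pkl","rb"))
print(atz(c,(324,177),.04),atz(c,(298,177),.04),atz(c,(350,177),.04),atz(c,(324,203),.04))
g=cv2.cvtColor(c["color"],cv2.COLOR_BGR2HSV); m=((g[...,1]<45)&(g[...,2]>60)).astype(np.uint8)[140:215,285:365]
n,l,st,ce=cv2.connectedComponentsWithStats(m); print(st[1:],ce[1:])
```

```text
[0.4404 0.095  0.04  ] [0.4156 0.1129 0.04  ] [0.4652 0.0771 0.04  ] [0.4217 0.0692 0.04  ]
[[  13    9   52   55 1868]
 [  45   41    1    1    1]
 [  34   42    1    1    1]
 [  37   43    4    1    4]] [[38.66702355 36.26873662]
 [45.         41.        ]
 [34.         42.        ]
 [38.5        43.        ]]
```

>>> jog_arm(
  delta_pos=[
    [0.2,0.1,-16],
    [0.2,0.1,-16],
    [0.2,0.1,-16],
    [0.2,0.1,-21.7],
    [0.2,0.1,-21.7],
    [0.2,0.1,-21.7],
    [0.2,0.1,-21.7],
    [0.2,0.1,-21.7],
    [0.2,0.1,-21.7],
    [0.2,0.1,-21.7],
    [0.2,0.1,-21.7],
  ],
  turn=[0,0,0,0,0,0,0,0,0,0,0],
  grip=[0,0,0,0,0,1,1,1,1,1,1],
)

```text
time_s: 3.08
position: [0.4408, 0.0955, 0.0061]
tcp_rot: [[0.585, 0.811, 0.001], [0.811, -0.585, 0.0], [0.0, 0.0, -1.0]]
force: [-1.0, 1.7, 5.4]
opening: 0.699
grasp_force: 30.0
```

>>> jog_arm(
  delta_pos=[
    [0,0,12],
    [0,0,25],
    [0,0,25],
    [0,0,25],
    [1.6,17.5,25],
    [1.6,17.5,25],
    [1.6,17.5,25],
    [1.6,17.5,25],
    [1.6,17.5,25],
    [1.6,17.5,25],
  ],
  turn=[0,0,0,0,0,0,0,0,0,0],
  grip=[1,1,1,1,1,1,1,1,1,1],
)

```text
time_s: 4.32
position: [0.4563, 0.2691, 0.2551]
tcp_rot: [[0.587, 0.81, -0.001], [0.81, -0.587, -0.001], [-0.001, -0.001, -1.0]]
force: [0.4, -0.5, -2.8]
opening: 0.702
grasp_force: 30.0
```

Run:
```python
from rig import *
from h import *
c=capture("wrist"); pickle.dump(c,open("w2.pkl","wb")); cv2.imwrite("pics/w2.png",c["color"])
print(proj(c,[[.492,.323,.172],[.585,.2555,.172],[.678,.188,.172]]).round())
```

```text
[[320. 125.]
 [461. 126.]
 [592. 129.]]
```

View pics/w2.png

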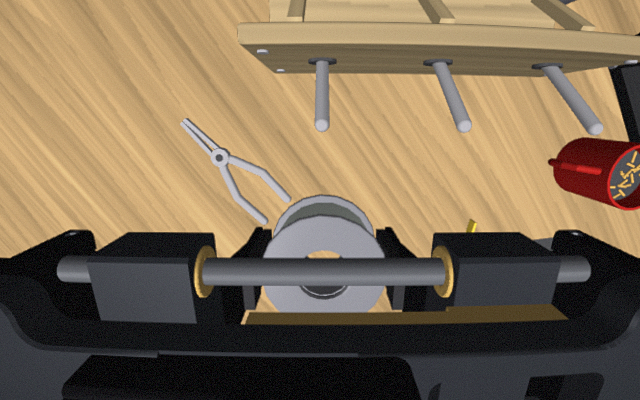

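Wrist view: peg tips at (322,124),(464,126),(596,130), roots at (321,62),(437,63),(548,67); spool is upright in the fingers. Refit the rack from these.

Run:
```python
from h import *
c=pickle.load(open("w2.pkl","rb")); a=np.radians(50)
pts=np.array([[-r*np.cos(a),y,.1+r*np.sin(a)] for r in(.095,0) for y in(.115,0,-.115)])
m=lambda p,i:pts@Rz(p[2]).T+[p[0],p[1],0]
p,r=fit(m,[(c,np.array([[322,124],[464,126],[596,130],[321,62],[437,63],[548,67.]]))],[.6227,.3075,.94])
print(p[:2],np.degrees(p[2]),r)
tip=np.array([[-.094*np.cos(a),y,.1+.094*np.sin(a)] for y in(.115,0,-.115)])
print((tip@Rz(p[2]).T+[p[0],p[1],0]).round(4))
```

```text
[0.62204944 0.30316171] 53.95053919053113 [0.1 1.7 0.  1.  1.4 0.2 1.5 1.7 0.8 1.2 1.1 1.3]
[[0.4935 0.322  0.172 ]
 [0.5865 0.2543 0.172 ]
 [0.6795 0.1866 0.172 ]]
```

>>> jog_arm(
  delta_pos=[
    [3.8,5.4,0],
    [3.8,5.4,0],
    [3.8,5.4,-4],
    [3.8,5.4,-6],
    [3.8,5.4,-7],
    [3.8,5.4,-7.6],
    [3.8,5.4,-8.2],
    [3.8,5.4,-8.2],
    [3.8,5.4,-8.2],
  ],
  turn=[0,0,0,0,0,0,0,0,0],
  grip=[1,1,1,1,1,1,1,1,1],
)

```text
time_s: 5.5
position: [0.495, 0.3246, 0.1741]
tcp_rot: [[0.585, 0.811, 0.001], [0.811, -0.585, 0.0], [0.001, 0.001, -1.0]]
force: [0.3, 1.3, -2.0]
opening: 0.697
grasp_force: 30.0
```

Run:
```python
from rig import *
from h import *
c=capture("wrist"); s=capture("side")
p=proj(s,[[.4935,.322,.172]])[0].astype(int); print(p)
x0,y0=max(p[0]-60,0),max(p[1]-60,0)
a=cv2.resize(s["color"][y0:y0+120,x0:x0+120],(390,390),interpolation=2); b=cv2.resize(c["color"][100:350,210:460],(390,390))
cv2.imwrite("pics/w3.png",np.hstack([a,b]))
```

```text
[280 300]
```

View pics/w3.png

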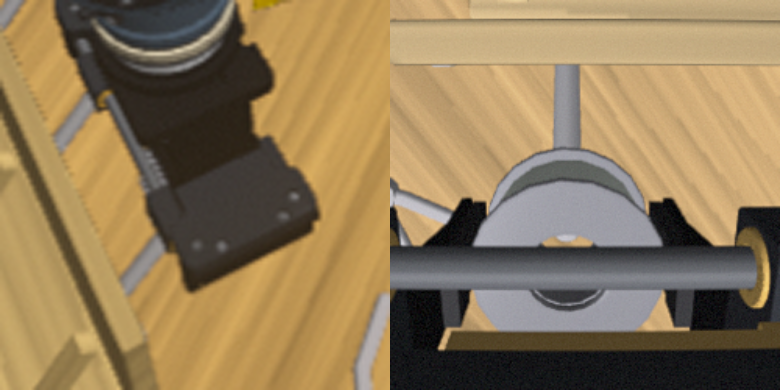

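>>> jog_arm(
  delta_pos=[
    [0.15,0.2,-0.6],
    [0.15,0.2,-0.6],
    [0.15,0.2,-0.6],
    [0.5,0.7,-1.4],
    [0.5,0.7,-1.4],
    [0.5,0.7,-1.4],
  ],
  turn=[0,0,0,0,0,0],
  grip=[1,1,1,1,1,1],
)

```text
time_s: 6.35
position: [0.4993, 0.3315, 0.1586]
tcp_rot: [[0.585, 0.811, -0.001], [0.811, -0.585, 0.0], [-0.001, -0.001, -1.0]]
force: [0.9, 2.1, -5.1]
opening: 0.695
grasp_force: 30.0
```

>>> jog_arm(
  delta_pos=[
    [0.3,0.4,-0.6],
    [0.6,0.8,-1.2],
    [0.6,0.8,-1.2],
    [0.6,0.8,-1.2],
  ],
  turn=[0,0,0,0],
  grip=[1,1,1,1],
)

```text
time_s: 6.85
position: [0.5038, 0.3374, 0.1467]
tcp_rot: [[0.585, 0.811, -0.005], [0.811, -0.585, -0.004], [-0.006, -0.001, -1.0]]
force: [-2.1, -5.0, -3.8]
opening: 0.691
grasp_force: 30.0
```

Run:
```python
from rig import *
from h import *
c=capture("wrist"); cv2.imwrite("pics/w4.png",c["color"][60:350,160:520])
```

```text
(no output)
```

View pics/w4.png

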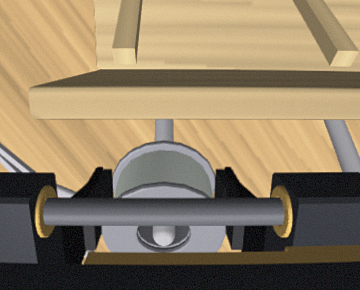

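The spool has tilted onto the peg and the tip shows through its bore (163,237). Release and back off.

>>> jog_arm(
  delta_pos=[
    [0,0,0],
    [0,0,0],
    [0,0,0],
    [0,0,3],
    [-1,-1.4,8],
    [-3,-4.2,12],
    [-4.7,-6.5,12],
    [-4.7,-6.5,12],
    [-4.7,-6.5,12],
  ],
  turn=[0,0,0,0,0,0,0,0,0],
  grip=[0,0,0,0,0,0,0,0,0],
)

```text
time_s: 8.02
position: [0.4594, 0.275, 0.2676]
tcp_rot: [[0.585, 0.811, 0.001], [0.811, -0.585, 0.001], [0.001, 0.0, -1.0]]
force: [0.4, -0.4, 0.6]
opening: 1.0
grasp_force: 0.0
```

Run:
```python
from rig import *
from h import *
c=capture("wrist"); t=capture("top")
cv2.imwrite("pics/w5.png",np.vstack([c["color"][0:260],cv2.resize(t["color"][200:310,300:480],(640,390))[:300]]))
pickle.dump(t,open("t2.pkl","wb"))
```

```text
(no output)
```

View pics/w5.png

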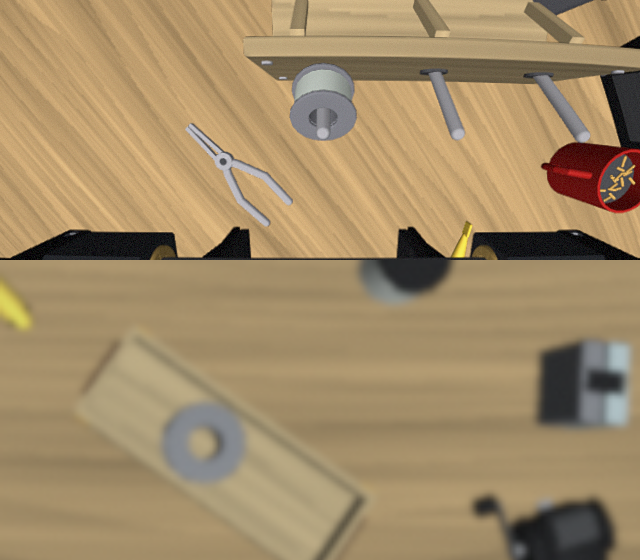

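The spool is right down peg2, face near (323,115). Next: over the caddy.

>>> jog_arm(
  delta_pos=[
    [1.7,-46.4,-1.8],
    [1.7,-46.4,-1.8],
    [1.7,-46.4,-1.8],
    [1.7,-46.4,-1.8],
    [1.7,-46.4,-1.8],
    [1.7,-46.4,-1.8],
    [1.7,-46.4,-1.8],
    [1.7,-46.4,-1.8],
    [1.7,-46.4,-1.8],
    [1.7,-46.4,-1.8],
    [1.7,-46.4,-1.8],
    [1.7,-46.4,-1.8],
  ],
  turn=[90,90,90,90,90,90,90,90,90,90,90,90],
  grip=[0,0,0,0,0,0,0,0,0,0,0,0],
)

```text
time_s: 9.62
position: [0.476, -0.1892, 0.2492]
tcp_rot: [[-0.811, 0.585, -0.0], [0.585, 0.811, 0.0], [0.001, 0.0, -1.0]]
force: [-1.2, 0.7, -0.6]
opening: 1.0
grasp_force: 0.0
```

Run:
```python
from rig import *
from h import *
c=capture("wrist"); pickle.dump(c,open("w6.pkl","wb")); cv2.imwrite("pics/w6.png",c["color"][:260])
q=np.array([[x,y,.045] for x,y in((.041,.114),(-.041,.114),(.041,-.114),(-.041,-.114))])
print(proj(c,q@Rz(np.radians(-35.6)).T+[.4128,-.1471,0]).round()); print(read_state()["joint_positions"].round())
```

```text
[[415. 148.]
 [420.  77.]
 [229. 149.]
 [224.  78.]]
[-34.  20.  96.   0.  64. -88.]
```

View pics/w6.png

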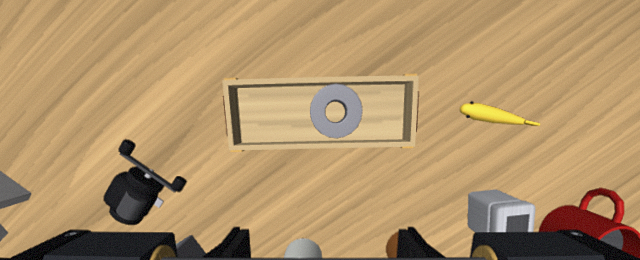

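Wrist view: caddy rim corners (224,79),(418,75),(415,147),(231,150); spool_c face centred at (336,111).

Run:
```python
from h import *
c=pickle.load(open("w6.pkl","rb"))
q=np.array([[x,y,.045] for x,y in((.041,.114),(-.041,.114),(.041,-.114),(-.041,-.114))])
m=lambda p,i:q@Rz(p[2]).T+[p[0],p[1],0]
p,r=fit(m,[(c,np.array([[415,147],[418,75],[231,150],[224,79.]]))],[.41,-.147,-.62]); print(p[:2].round(4),np.degrees(p[2]),r)
# edge refine: bright wall-rim sides via wood/inside contrast
print("spc",atz(c,(336,111),.05)); s=atz(c,(336,111),.05)-[p[0],p[1],0]; print("in caddy",Rz(p[2]).T@s)
g=cv2.cvtColor(c["color"],cv2.COLOR_BGR2HSV); k=((g[...,1]<50)&(g[...,2]>60)).astype(np.uint8)[75:145,300:370]
n,l,st,ce=cv2.connectedComponentsWithStats(k); i=1+st[1:,4].argmax(); print(st[i],st[i][:2]+[300,75]+(st[i][2:4]-1)/2)
for n in("top",): t=pickle.load(open("t2.pkl","rb"))
```

```text
[ 0.4127 -0.1471] -34.78135907025469 [0.6 0.6 1.3 0.5 1.3 0.2 0.6 0.4]
spc [ 0.4205 -0.1322  0.05  ]
in caddy [-0.00209091  0.01664856  0.05      ]
[  10    8   52   55 1886] [335.5 110. ]
```

>>> jog_arm(
  delta_pos=[
    [-5.55,5.8,-8],
    [-5.55,5.8,-12],
    [-5.55,5.8,-18],
    [-5.55,5.8,-23.7],
    [-5.55,5.8,-23.7],
    [-5.55,5.8,-23.7],
    [-5.55,5.8,-23.7],
    [-5.55,5.8,-23.7],
    [-5.55,5.8,-23.7],
    [-5.55,5.8,-23.7],
    [-5.55,5.8,-23.7],
  ],
  turn=[1,1,1,1,1,1,1,1,1,1,1],
  grip=[0,0,0,0,0,1,1,1,1,1,1],
)

```text
time_s: 11.05
position: [0.4215, -0.1324, 0.0145]
tcp_rot: [[-0.821, 0.571, 0.004], [0.571, 0.821, -0.002], [-0.005, 0.0, -1.0]]
force: [-0.2, -0.2, 10.7]
opening: 0.692
grasp_force: 30.0
```

>>> jog_arm(
  delta_pos=[
    [0,0,6],
    [0,0,12],
    [0,0,20],
    [0,0,25],
    [12,32.3,25],
    [12,32.3,25],
    [12,32.3,25],
    [12,32.3,25],
    [12,32.3,25],
    [12,32.3,25],
    [12,32.3,25],
    [12,32.3,25],
  ],
  turn=[0,0,-91,-91,-91,-91,-91,-91,-91,-91,-91,-91],
  grip=[1,1,1,1,1,1,1,1,1,1,1,1],
)

```text
time_s: 12.55
position: [0.5397, 0.1933, 0.2629]
tcp_rot: [[0.585, 0.811, 0.0], [0.811, -0.585, 0.0], [0.0, 0.0, -1.0]]
force: [-0.5, -0.2, -1.4]
opening: 0.69
grasp_force: 30.0
```

>>> jog_arm(
  delta_pos=[
    [4.7,6.5,-1],
    [4.7,6.5,-1],
    [4.7,6.5,-4],
    [4.7,6.5,-6.2],
    [4.7,6.5,-7.4],
    [4.7,6.5,-8],
    [4.7,6.5,-8.6],
    [4.7,6.5,-8.6],
    [4.7,6.5,-8.6],
    [4.85,6.7,-9.2],
    [4.85,6.7,-9.2],
  ],
  turn=[0,0,0,0,0,0,0,0,0,0,0],
  grip=[1,1,1,1,1,1,1,1,1,1,1],
)

```text
time_s: 13.92
position: [0.5887, 0.2586, 0.1701]
tcp_rot: [[0.585, 0.811, -0.0], [0.811, -0.585, 0.0], [-0.0, -0.0, -1.0]]
force: [-0.4, -0.3, -2.0]
opening: 0.687
grasp_force: 30.0
```

>>> jog_arm(
  delta_pos=[
    [0.35,0.5,-0.8],
    [0.35,0.5,-0.8],
    [0.65,0.9,-1.4],
    [0.95,1.3,-2.0],
    [0.95,1.3,-2.0],
    [0.95,1.3,-2.0],
  ],
  turn=[0,0,0,0,0,0],
  grip=[1,1,1,1,1,1],
)

```text
time_s: 14.68
position: [0.5964, 0.2686, 0.1508]
tcp_rot: [[0.585, 0.811, -0.004], [0.811, -0.585, -0.005], [-0.007, -0.0, -1.0]]
force: [-4.1, -9.4, 2.2]
opening: 0.691
grasp_force: 30.0
```

>>> jog_arm(
  delta_pos=[
    [0,0,0],
    [0,0,0],
    [0,0,0],
    [0,0,3],
    [-1,-1.4,8],
    [-3,-4.2,12],
    [-4.7,-6.5,12],
    [-4.7,-6.5,12],
  ],
  turn=[0,0,0,0,0,0,0,0],
  grip=[0,0,0,0,0,0,0,0],
)

```text
time_s: 15.68
position: [0.5504, 0.2058, 0.2714]
tcp_rot: [[0.586, 0.81, 0.001], [0.81, -0.586, 0.0], [0.001, 0.0, -1.0]]
force: [0.3, -0.4, -0.5]
opening: 0.998
grasp_force: 0.0
```

Run:
```python
from rig import *
from h import *
c=capture("wrist"); t=capture("top"); pickle.dump((c,t),open("w7.pkl","wb"))
a=cv2.resize(c["color"][0:230],(640,230)); b=cv2.resize(t["color"][120:290,230:500],(540,340),interpolation=2)
cv2.imwrite("pics/w7.png",np.vstack([a,cv2.copyMakeBorder(b,0,0,0,100,0)])); print(read_state()["position"])
```

```text
[0.55157909 0.20689935 0.27051768]
```

View pics/w7.png

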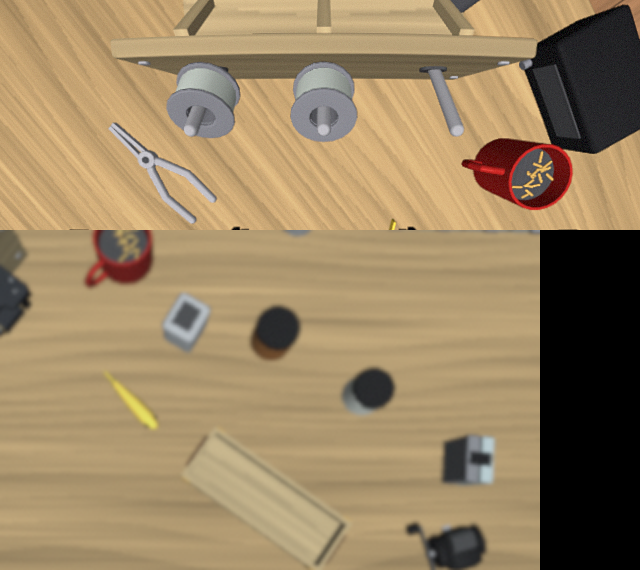

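Both spools sit right down peg2 and peg1; nothing else has moved. Next, an overview of the four items.

>>> jog_arm(
  delta_pos=[
    [-4.2,-40,1],
    [-4.2,-40,1],
    [-4.2,-40,1],
    [-4.2,-40,1],
    [-4.2,-40,1],
    [-4.2,-40,1],
    [-4.2,-40,1],
    [-4.2,-40,1],
    [-4.2,-40,1],
    [-4.2,-40,1],
  ],
  turn=[-81,-81,-81,-81,-81,-81,-81,-81,-81,-81],
  grip=[0,0,0,0,0,0,0,0,0,0],
)

```text
time_s: 17.02
position: [0.5097, -0.193, 0.2801]
tcp_rot: [[0.894, -0.449, -0.0], [-0.449, -0.894, 0.001], [-0.001, -0.0, -1.0]]
force: [-0.2, -0.3, -1.2]
opening: 1.0
grasp_force: 0.0
```

Run:
```python
from rig import *
from h import *
c=capture("wrist"); pickle.dump(c,open("w8.pkl","wb"))
cv2.imwrite("pics/w8.png",cv2.resize(c["color"][:300],(800,375),interpolation=2)); print(read_state()["position"])
```

```text
[ 0.50963366 -0.19292333  0.28021594]
```

View pics/w8.png

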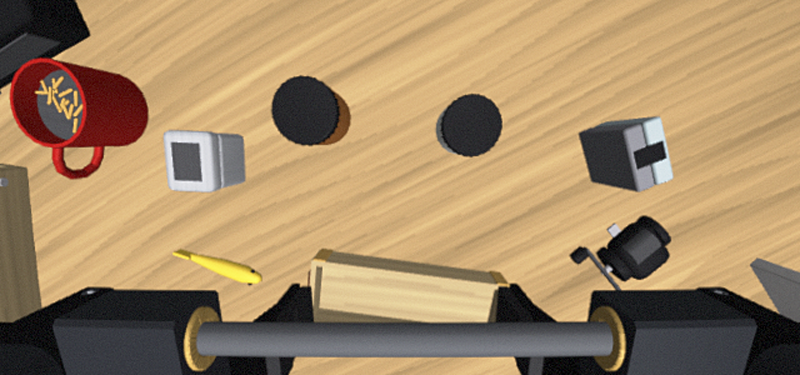

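View (scale 1.25): tall lid (305,110), short lid (471,125), tin top corners (165,131),(213,132),(216,190),(170,191), case top corners (625,124),(661,117),(673,180),(637,190).

Run:
```python
from h import *
c=pickle.load(open("w8.pkl","rb"))
for n,uv,z in(("jt",(305,110),.092),("js",(471,125),.084)): print(n,atz(c,np.array(uv)/1.25,z))
for n,u,z,a,b in(("tin",[[165,131],[213,132],[216,190],[170,191]],.086,.029,.024),("case",[[625,124],[661,117],[673,180],[637,190]],.096,.031,.019)):
    P=np.array([atz(c,np.array(k)/1.25,z) for k in u]); l=(P[2]+P[3]-P[0]-P[1])/2; w=(P[1]+P[2]-P[0]-P[3])/2
    print(n,P.mean(0).round(4),"long",np.linalg.norm(l).round(4),np.degrees(np.arctan2(l[1],l[0])),"short",np.linalg.norm(w).round(4),np.degrees(np.arctan2(w[1],w[0])))
    q=np.array([[a,b,z],[-a,b,z],[-a,-b,z],[a,-b,z]]); y0=np.arctan2(l[1],l[0])
    q=np.array([[-a,b,z],[-a,-b,z],[a,-b,z],[a,b,z]]) if np.cross(l[:2],w[:2])<0 else np.array([[-a,-b,z],[-a,b,z],[a,b,z],[a,-b,z]])
    p,r=fit(lambda p,i:q@Rz(p[2]).T+[p[0],p[1],0],[(c,np.array(u)/1.25)],[P[:,0].mean(),P[:,1].mean(),y0]); print(p.round(4),np.degrees(p[2]),r)
```

```text
jt [ 0.6414 -0.1611  0.092 ]
js [ 0.5626 -0.2896  0.084 ]
tin [ 0.6532 -0.039   0.086 ] long 0.0553 149.40050076536886 short 0.0465 -117.52907187245671
[ 0.6528 -0.0387  2.6214] 150.19527725098806 [1.  1.  0.3 0.4 1.1 2.9 0.3 0.3]
case [ 0.4675 -0.4272  0.096 ] long 0.0618 173.16827475142668 short 0.035 -102.62647591993503
[ 0.4676 -0.4276  2.9826] 170.8888160223632 [0.2 1.3 2.7 2.7 0.1 0.5 1.6 0.8]<stdin>:8: DeprecationWarning: Arrays of 2-dimensional vectors are deprecated. Use arrays of 3-dimensional vectors instead. (deprecated in NumPy 2.0)
```

>>> jog_arm(
  delta_pos=[
    [-4.2,-23.4,-8],
    [-4.2,-23.4,-8],
    [-4.2,-23.4,-8],
    [-4.2,-23.4,-8],
    [-4.2,-23.4,-8],
    [-4.2,-23.4,-8],
    [-4.2,-23.4,-8],
    [-4.2,-23.4,-8],
    [-4.2,-23.4,-8],
    [-4.2,-23.4,-8],
    [-4.2,-23.4,-8],
    [-4.2,-23.4,-8],
  ],
  turn=[108,108,108,108,108,108,108,108,108,108,108,108],
  grip=[0,0,0,0,0,0,0,0,0,0,0,0],
)

```text
time_s: 18.58
position: [0.4675, -0.4273, 0.2005]
tcp_rot: [[0.155, 0.988, 0.0], [0.988, -0.155, 0.0], [0.0, 0.0, -1.0]]
force: [0.4, -0.1, 0.1]
opening: 0.998
grasp_force: 0.0
```

>>> jog_arm(
  delta_pos=[
    [0,0,-5],
    [0,0,-10],
    [0,0,-14.4],
    [0,0,-14.4],
    [0,0,-14.4],
    [0,0,-14.4],
    [0,0,-14.4],
    [0,0,-14.4],
    [0,0,-14.4],
  ],
  turn=[0,0,0,0,0,0,0,0,0],
  grip=[0,0,0,0,1,1,1,1,1],
)

```text
time_s: 19.7
position: [0.4677, -0.4284, 0.0584]
tcp_rot: [[0.153, 0.988, 0.002], [0.988, -0.153, -0.002], [-0.002, 0.002, -1.0]]
force: [-1.1, 1.3, 7.2]
opening: 0.72
grasp_force: 29.6
```

>>> jog_arm(
  delta_pos=[
    [0,0,7],
    [0,0,14],
    [-10.3,21.1,14],
    [-10.3,21.1,14],
    [-10.3,21.1,14],
    [-10.3,21.1,14],
    [-10.3,21.1,14],
    [-10.3,21.1,9],
    [-10.3,21.1,6],
    [-10.3,21.1,6],
    [-10.3,21.1,6],
  ],
  turn=[0,0,-26,-26,-26,-26,-26,-26,-26,-26,-26],
  grip=[1,1,1,1,1,1,1,1,1,1,1],
)

```text
time_s: 21.08
position: [0.365, -0.2177, 0.1172]
tcp_rot: [[0.571, 0.821, 0.001], [0.821, -0.571, -0.001], [-0.0, 0.002, -1.0]]
force: [0.3, -1.5, -1.1]
opening: 0.72
grasp_force: 29.6
```

Run:
```python
from rig import *
from h import *
c=capture("wrist"); pickle.dump(c,open("w9.pkl","wb")); s=capture("side")
p=proj(s,[[.41,-.147,.05]])[0].astype(int)
b=s["color"][p[1]-60:p[1]+50,p[0]-60:p[0]+80]
cv2.imwrite("pics/w9.png",np.hstack([c["color"][60:400,170:480],cv2.resize(b,(433,340),interpolation=2)])); print(read_state()["position"])
```

```text
[ 0.36512661 -0.21766961  0.1176701 ]
```

View pics/w9.png

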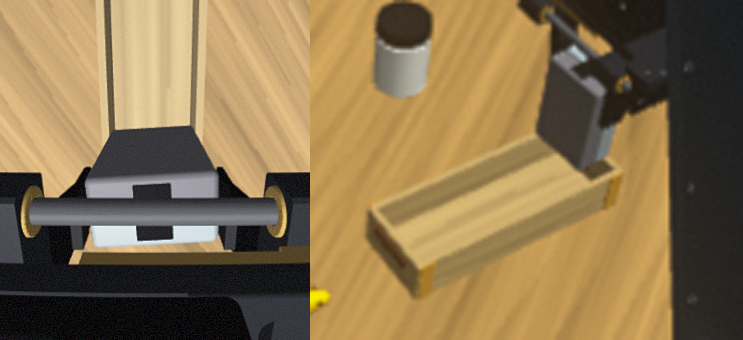

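Wrist: the case is centred over the caddy's width and square to it. Lower it, then nudge to the end wall.

>>> jog_arm(
  delta_pos=[
    [-0.1,0.05,-2],
    [-0.1,0.05,-4],
    [-0.1,0.05,-5],
    [-0.1,0.05,-5.2],
    [-0.1,0.05,-5.2],
    [-0.1,0.05,-5.2],
  ],
  turn=[0,0,0,0,0,0],
  grip=[1,1,1,1,1,1],
)

```text
time_s: 21.92
position: [0.3635, -0.2164, 0.0651]
tcp_rot: [[0.571, 0.821, 0.001], [0.821, -0.571, -0.001], [-0.0, 0.001, -1.0]]
force: [0.6, -0.8, -1.0]
opening: 0.717
grasp_force: 29.6
```

>>> jog_arm(
  delta_pos=[
    [-0.06,-0.08,0],
    [-0.11,-0.16,0],
    [-0.17,-0.25,0],
    [-0.17,-0.25,0],
  ],
  turn=[0,0,0,0],
  grip=[1,1,1,1],
)

```text
time_s: 22.42
position: [0.3615, -0.2187, 0.0646]
tcp_rot: [[0.571, 0.821, 0.0], [0.821, -0.571, -0.0], [-0.0, 0.0, -1.0]]
force: [-0.7, 0.9, -2.6]
opening: 0.717
grasp_force: 29.6
```

>>> jog_arm(
  delta_pos=[
    [-0.06,-0.08,0],
    [-0.11,-0.16,0],
    [-0.11,-0.16,0],
  ],
  turn=[0,0,0],
  grip=[1,1,1],
)

```text
time_s: 22.8
position: [0.3604, -0.2203, 0.0645]
tcp_rot: [[0.571, 0.821, 0.0], [0.821, -0.571, -0.0], [-0.0, 0.0, -1.0]]
force: [0.4, -0.1, -1.5]
opening: 0.721
grasp_force: 29.6
```

>>> jog_arm(
  delta_pos=[
    [-0.06,-0.08,0],
    [-0.11,-0.16,0],
    [-0.11,-0.16,0],
  ],
  turn=[0,0,0],
  grip=[1,1,1],
)

```text
time_s: 23.18
position: [0.3597, -0.221, 0.0647]
tcp_rot: [[0.573, 0.82, 0.001], [0.82, -0.573, 0.001], [0.002, 0.0, -1.0]]
force: [4.8, 4.5, 1.8]
opening: 0.719
grasp_force: 29.4
```

>>> jog_arm(
  delta_pos=[
    [0,0,0],
    [0,0,0],
    [0,0,6],
    [0,0,12],
    [20.3,-6.8,13],
    [20.3,-6.8,13],
    [20.3,-6.8,13],
    [20.3,-6.8,13],
    [20.3,-6.8,13],
    [20.3,-6.8,13],
  ],
  turn=[0,0,0,0,0,0,0,0,0,0],
  grip=[0,0,0,0,0,0,0,0,0,0],
)

```text
time_s: 24.42
position: [0.5606, -0.2891, 0.1938]
tcp_rot: [[0.571, 0.821, -0.003], [0.821, -0.571, 0.002], [-0.0, -0.003, -1.0]]
force: [-0.7, -0.3, -0.2]
opening: 1.002
grasp_force: 0.0
```

```bash
cat > lid.py <<'E'
from rig import *
from h import *
import sys
x,y,z=map(float,sys.argv[1:4]); st=read_state()["position"]
c=capture("wrist"); p=proj(c,[[x,y,z]])[0].astype(int); print("tcp",st,"px",p)
R=55; a,b=max(p[0]-R,0),max(p[1]-R,0); im=c["color"][b:p[1]+R,a:p[0]+R]; g=cv2.cvtColor(im,cv2.COLOR_BGR2GRAY)
h=cv2.HoughCircles(cv2.GaussianBlur(g,(5,5),1),cv2.HOUGH_GRADIENT,1,30,param1=100,param2=15,minRadius=18,maxRadius=50)
cv2.imwrite("pics/lid.png",im)
for q in h[0][:3]: print(q,atz(c,(q[0]+a,q[1]+b),z),"r mm",1000*np.linalg.norm(atz(c,(q[0]+a+q[2],q[1]+b),z)-atz(c,(q[0]+a,q[1]+b),z)))
E
python3 lid.py .5626 -.2896 .084
```

```text
tcp [ 0.56061022 -0.28906087  0.19381026] px [325 193]
[55.5 54.5 28.9] [ 0.5632 -0.2886  0.084 ] r mm 27.239860498908538
```

>>> jog_arm(
  delta_pos=[
    [0,0.1,-6],
    [0,0.1,-10],
    [0,0.1,-14.2],
    [0,0.1,-14.2],
    [0,0.1,-14.2],
    [0,0.1,-14.2],
    [0,0.1,-14.2],
    [0,0.1,-14.2],
    [0,0.1,-14.2],
  ],
  turn=[0,0,0,0,0,0,0,0,0],
  grip=[0,0,0,0,1,1,1,1,1],
)

```text
time_s: 25.6
position: [0.5628, -0.2891, 0.0536]
tcp_rot: [[0.571, 0.821, 0.001], [0.821, -0.571, -0.001], [-0.0, 0.002, -1.0]]
force: [0.0, 0.0, 4.8]
opening: 0.638
grasp_force: 30.0
```

>>> jog_arm(
  delta_pos=[
    [0,0,7],
    [0,0,14],
    [-17.1,11.15,14],
    [-17.1,11.15,14],
    [-17.1,11.15,14],
    [-17.1,11.15,14],
    [-17.1,11.15,14],
    [-17.1,11.15,14],
    [-17.1,11.15,14],
  ],
  turn=[0,0,0,0,0,0,0,0,0],
  grip=[1,1,1,1,1,1,1,1,1],
)

```text
time_s: 26.72
position: [0.3929, -0.1787, 0.1925]
tcp_rot: [[0.571, 0.821, 0.001], [0.821, -0.571, -0.001], [-0.0, 0.002, -1.0]]
force: [-0.8, -0.4, -1.8]
opening: 0.639
grasp_force: 30.0
```

>>> jog_arm(
  delta_pos=[
    [0,0,-6],
    [0,0,-11],
    [0,0,-12.8],
    [0,0,-13.3],
    [0,0,-13.3],
  ],
  turn=[0,0,0,0,0],
  grip=[1,1,1,1,1],
)

```text
time_s: 27.35
position: [0.3923, -0.1781, 0.0595]
tcp_rot: [[0.571, 0.821, 0.001], [0.821, -0.571, -0.001], [-0.0, 0.001, -1.0]]
force: [0.3, -0.3, -2.9]
opening: 0.639
grasp_force: 30.0
```

>>> jog_arm(
  delta_pos=[
    [-0.06,-0.08,0],
    [-0.11,-0.16,0],
    [-0.17,-0.25,0],
    [-0.23,-0.33,0],
    [-0.23,-0.33,0],
  ],
  turn=[0,0,0,0,0],
  grip=[1,1,1,1,1],
)

```text
time_s: 27.98
position: [0.3891, -0.1808, 0.0596]
tcp_rot: [[0.571, 0.821, 0.0], [0.821, -0.571, -0.0], [0.0, 0.0, -1.0]]
force: [0.7, 0.0, -2.0]
opening: 0.639
grasp_force: 30.0
```

>>> jog_arm(
  delta_pos=[
    [-0.06,-0.08,0],
    [-0.11,-0.16,0],
    [-0.11,-0.16,0],
  ],
  turn=[0,0,0],
  grip=[1,1,1],
)

```text
time_s: 28.35
position: [0.3885, -0.1817, 0.0597]
tcp_rot: [[0.572, 0.82, 0.001], [0.82, -0.572, 0.001], [0.001, 0.001, -1.0]]
force: [4.9, 5.2, 0.8]
opening: 0.63
grasp_force: 30.0
```

>>> jog_arm(
  delta_pos=[
    [0,0,0],
    [0,0,0],
    [0,0,6],
    [0,0,12],
    [25.3,2,14],
    [25.3,2,14],
    [25.3,2,14],
    [25.3,2,14],
    [25.3,2,14],
    [25.3,2,14],
    [25.3,2,14],
  ],
  turn=[0,0,0,0,0,0,0,0,0,0,0],
  grip=[0,0,0,0,0,0,0,0,0,0,0],
)

```text
time_s: 29.72
position: [0.6387, -0.1622, 0.199]
tcp_rot: [[0.572, 0.82, -0.003], [0.82, -0.572, 0.001], [-0.001, -0.003, -1.0]]
force: [0.1, -0.0, 0.3]
opening: 1.001
grasp_force: 0.0
```

```bash
python3 lid.py .6414 -.1611 .092
```

```text
tcp [ 0.63874808 -0.16221877  0.19904475] px [325 192]
[54.5 50.5 32.7] [ 0.6437 -0.1567  0.092 ] r mm 30.377129554979287
```

>>> jog_arm(
  delta_pos=[
    [0.15,0.35,-6],
    [0.15,0.35,-10],
    [0.15,0.35,-14.3],
    [0.15,0.35,-14.3],
    [0.15,0.35,-14.3],
    [0.15,0.35,-14.3],
    [0.15,0.35,-14.3],
    [0.15,0.35,-14.3],
    [0.15,0.35,-14.3],
  ],
  turn=[0,0,0,0,0,0,0,0,0],
  grip=[0,0,0,0,1,1,1,1,1],
)

```text
time_s: 30.9
position: [0.6429, -0.1589, 0.058]
tcp_rot: [[0.571, 0.821, 0.002], [0.821, -0.571, -0.001], [0.0, 0.002, -1.0]]
force: [-1.6, 1.9, 5.9]
opening: 0.681
grasp_force: 30.0
```

>>> jog_arm(
  delta_pos=[
    [0,0,7],
    [0,0,14],
    [-21.75,2.9,14],
    [-21.75,2.9,14],
    [-21.75,2.9,14],
    [-21.75,2.9,14],
    [-21.75,2.9,14],
    [-21.75,2.9,14],
    [-21.75,2.9,14],
    [-21.75,2.9,14],
  ],
  turn=[0,0,0,0,0,0,0,0,0,0],
  grip=[1,1,1,1,1,1,1,1,1,1],
)

```text
time_s: 32.15
position: [0.4257, -0.1299, 0.1963]
tcp_rot: [[0.571, 0.821, 0.0], [0.821, -0.571, -0.0], [0.0, 0.0, -1.0]]
force: [-0.3, -0.2, -2.7]
opening: 0.679
grasp_force: 30.0
```

>>> jog_arm(
  delta_pos=[
    [0,0,-6],
    [0,0,-11],
    [0,0,-12.8],
    [0,0,-13.3],
    [0,0,-13.3],
  ],
  turn=[0,0,0,0,0],
  grip=[1,1,1,1,1],
)

```text
time_s: 32.78
position: [0.425, -0.1295, 0.0637]
tcp_rot: [[0.571, 0.821, -0.001], [0.821, -0.571, 0.0], [-0.0, -0.001, -1.0]]
force: [-0.5, 0.7, -0.5]
opening: 0.682
grasp_force: 30.0
```

>>> jog_arm(
  delta_pos=[
    [-0.06,-0.08,0],
    [-0.11,-0.16,0],
    [-0.17,-0.25,0],
    [-0.17,-0.25,0],
  ],
  turn=[0,0,0,0],
  grip=[1,1,1,1],
)

```text
time_s: 33.28
position: [0.4238, -0.1327, 0.0638]
tcp_rot: [[0.571, 0.821, 0.001], [0.821, -0.571, -0.001], [-0.0, 0.002, -1.0]]
force: [1.8, -1.0, 0.3]
opening: 0.685
grasp_force: 30.0
```

>>> jog_arm(
  delta_pos=[
    [-0.06,-0.08,0],
    [-0.11,-0.16,0],
    [-0.17,-0.25,0],
    [-0.17,-0.25,0],
  ],
  turn=[0,0,0,0],
  grip=[1,1,1,1],
)

```text
time_s: 33.78
position: [0.4221, -0.1346, 0.0637]
tcp_rot: [[0.572, 0.82, 0.001], [0.82, -0.572, 0.0], [0.001, 0.001, -1.0]]
force: [3.6, 3.9, 3.3]
opening: 0.687
grasp_force: 30.0
```

>>> jog_arm(
  delta_pos=[
    [0,0,0],
    [0,0,0],
    [0,0,6],
    [0,0,12],
    [23.1,9.5,14],
    [23.1,9.5,14],
    [23.1,9.5,14],
    [23.1,9.5,14],
    [23.1,9.5,14],
    [23.1,9.5,14],
    [23.1,9.5,14],
  ],
  turn=[0,0,0,0,6,6,6,6,6,6,6],
  grip=[0,0,0,0,0,0,0,0,0,0,0],
)

```text
time_s: 35.15
position: [0.6504, -0.0403, 0.2029]
tcp_rot: [[0.483, 0.876, -0.003], [0.876, -0.483, 0.0], [-0.001, -0.003, -1.0]]
force: [0.1, 0.6, 0.2]
opening: 0.998
grasp_force: 0.0
```

Run:
```python
from rig import *
from h import *
c=capture("wrist"); pickle.dump(c,open("w10.pkl","wb")); p=proj(c,[[.653,-.039,.086]])[0].round(); print(read_state()["position"],p)
g=cv2.cvtColor(c["color"],cv2.COLOR_BGR2HSV)
for v in(120,160,190):
    k=((g[...,1]<50)&(g[...,2]>v)).astype(np.uint8); k[240:]=0; k=cv2.morphologyEx(k,cv2.MORPH_OPEN,np.ones((3,3)))
    cs=cv2.findContours(k,cv2.RETR_EXTERNAL,cv2.CHAIN_APPROX_NONE)[0]
    for q in cs:
        if cv2.contourArea(q)<400: continue
        r=cv2.minAreaRect(q); b=cv2.boxPoints(r); P=np.array([atz(c,u,.086) for u in b]); 
        d=P[1]-P[0]; e=P[2]-P[1]; print(v,np.round(r[0]),np.round(r[1]),atz(c,r[0],.086),1000*np.linalg.norm(d),np.degrees(np.arctan2(d[1],d[0])),1000*np.linalg.norm(e),np.degrees(np.arctan2(e[1],e[0])))
```

```text
[ 0.65073145 -0.04043873  0.20327973] [325. 190.]
120 [326. 184.] [47. 59.] [ 0.6563 -0.0334  0.086 ] 55.412002309968905 -28.924044266566277 46.24554032552761 -117.28536635294587
160 [325. 184.] [45. 58.] [ 0.6554 -0.0341  0.086 ] 54.55758425736971 -28.81999566685014 44.32211637546202 -117.25881076596248
190 [325. 185.] [56. 44.] [ 0.6551 -0.0345  0.086 ] 43.426489611756566 59.71507165059774 52.77016202362849 -28.896416263812586
```

>>> jog_arm(
  delta_pos=[
    [0.2,0.35,-6],
    [0.2,0.35,-10],
    [0.2,0.35,-15.1],
    [0.2,0.35,-15.1],
    [0.2,0.35,-15.1],
    [0.2,0.35,-15.1],
    [0.2,0.35,-15.1],
    [0.2,0.35,-15.1],
    [0.2,0.35,-15.1],
  ],
  turn=[0,0,0,0,0,0,0,0,0],
  grip=[0,0,0,0,1,1,1,1,1],
)

```text
time_s: 36.33
position: [0.6551, -0.0363, 0.0541]
tcp_rot: [[0.482, 0.876, 0.002], [0.876, -0.482, -0.0], [0.0, 0.002, -1.0]]
force: [-1.2, 0.5, 6.3]
opening: 0.664
grasp_force: 29.9
```

>>> jog_arm(
  delta_pos=[
    [0,0,7],
    [0,0,14],
    [-19.8,-4.85,14],
    [-19.8,-4.85,14],
    [-19.8,-4.85,14],
    [-19.8,-4.85,14],
    [-19.8,-4.85,14],
    [-19.8,-4.85,14],
    [-19.8,-4.85,14],
  ],
  turn=[0,0,-6,-6,-6,-6,-6,-6,-6],
  grip=[1,1,1,1,1,1,1,1,1],
)

```text
time_s: 37.45
position: [0.4582, -0.0848, 0.1924]
tcp_rot: [[0.57, 0.821, 0.001], [0.821, -0.57, -0.0], [0.0, 0.001, -1.0]]
force: [-0.7, 0.7, -4.9]
opening: 0.666
grasp_force: 30.0
```

>>> jog_arm(
  delta_pos=[
    [0,0,-6],
    [0,0,-8],
    [0,0,-9.5],
    [0,0,-11],
    [0,0,-11],
  ],
  turn=[0,0,0,0,0],
  grip=[1,1,1,1,1],
)

```text
time_s: 38.08
position: [0.4569, -0.0844, 0.0814]
tcp_rot: [[0.57, 0.821, -0.002], [0.821, -0.57, 0.001], [-0.0, -0.002, -1.0]]
force: [-0.2, -0.6, -5.2]
opening: 0.666
grasp_force: 30.0
```

No contact while entering; lower the rest, release and rise.

>>> jog_arm(
  delta_pos=[
    [0,0,-1.5],
    [0,0,-2.1],
    [0,0,-2.1],
    [0,0,-2.1],
  ],
  turn=[0,0,0,0],
  grip=[1,1,1,1],
)

```text
time_s: 38.58
position: [0.457, -0.0848, 0.062]
tcp_rot: [[0.571, 0.821, 0.001], [0.821, -0.571, -0.0], [0.0, 0.001, -1.0]]
force: [0.3, 0.7, -5.1]
opening: 0.667
grasp_force: 30.0
```

>>> jog_arm(
  delta_pos=[
    [0,0,0],
    [0,0,0],
    [0,0,6],
    [0,0,12],
    [-3,-4,16],
    [-6,-8.5,16],
    [-6,-8.5,16],
    [-6,-8.5,16],
  ],
  turn=[0,0,0,0,0,0,0,0],
  grip=[0,0,0,0,0,0,0,0],
)

```text
time_s: 39.58
position: [0.3963, -0.1694, 0.2217]
tcp_rot: [[0.572, 0.82, 0.0], [0.82, -0.572, 0.0], [0.001, -0.0, -1.0]]
force: [1.2, -0.0, 1.1]
opening: 1.004
grasp_force: 0.0
```

Run:
```python
from rig import *
from h import *
c=capture("wrist"); s=capture("side"); t=capture("top")
a=cv2.resize(c["color"][:230],(800,287)); b=cv2.resize(s["color"][130:340,200:460],(384,310)); d=cv2.resize(t["color"][100:300,140:410],(416,310))
cv2.imwrite("pics/end.png",np.vstack([a,np.hstack([b,d])]))
```

```text
(no output)
```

View pics/end.png

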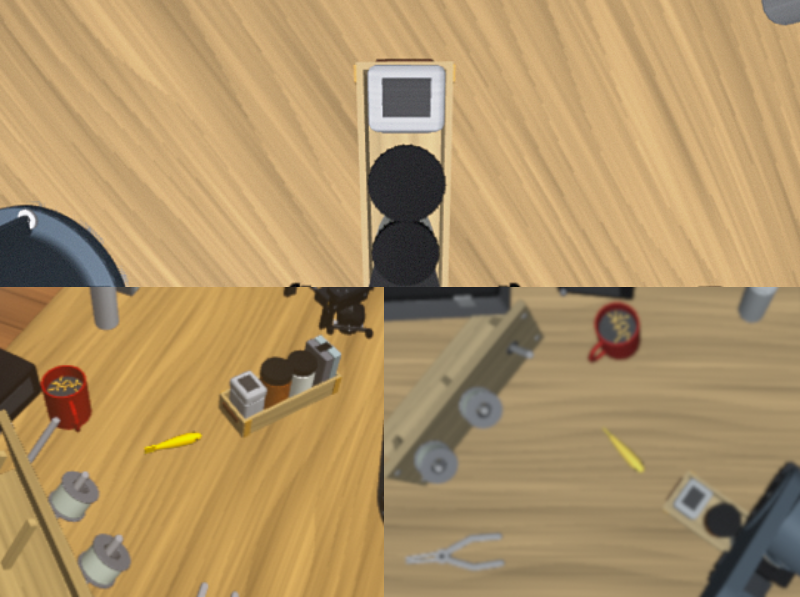

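The final view shows all four items upright in the caddy: tin (406,98), amber jar (407,183), white jar (405,252) and the case at the far end. Both spools are down their pegs and the other things haven't moved.

```bash
python3 -c "
from rig import *
print(hand_in())"
```

```text
the job is handed in; nothing more can be done
None
```

I handed the job in at about 40 s on the robot's clock: both spools are right down their own pegs, and the two jars, case and tin stand upright in the caddy. I left the reel, mug, lure and pliers alone, and only two spools were there at the start; hand-in gave no verdict.

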